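# Make up three practical kits on a microbiology bench

## Task

Make up the three kits on the coloured boards: the orange-capped bottle and the amber dish go on the blue board, the blue-capped bottle and the red dish on the yellow board, and the spirit lamp on the green board in the empty square beside the tube rack. Stand each thing upright in a printed square of its own, wholly inside the white outline (either square of the blue and yellow boards will do), and never tip anything over. Leave the tube rack and the white-capped bottle where they stand.

Things in the scene. Friction and masses are not known exactly. Their poses are not given: they have to be found in the camera images.
- bottle_orange: closed round amber glass media bottle with a ribbed orange screw cap, standing upright: body 54 mm across up to 58 mm high, narrowing above, cap 46 mm across from 70 to 98 mm (its top), about 0.18 kg; origin at the centre of its underside, z up. Starts on the bench top (z = 0).
- bottle_blue: closed round amber glass media bottle with a ribbed blue screw cap, standing upright: body 54 mm across up to 58 mm high, narrowing above, cap 46 mm across from 70 to 98 mm (its top), about 0.18 kg; origin at the centre of its underside, z up. Starts on the bench top (z = 0).
- dish_red: closed round clear culture dish holding dark red medium, lying flat, 58 mm across and 18 mm high, straight sides, about 35 g; origin at the centre of its underside, z up; starts on the bench top (z = 0)
- dish_amber: closed round clear culture dish holding amber yellow medium, lying flat, 58 mm across and 18 mm high, straight sides, about 35 g; origin at the centre of its underside, z up; starts on the bench top (z = 0)
- spirit_lamp: small unlit spirit lamp: squat pale glass bowl 60 mm across at its widest (18 mm up), topped by a straight steel cap 22 mm across that spans heights 48 to 74 mm (its top); cap and bowl are one rigid piece, 0.12 kg. Origin at the centre of its underside, z up; starts on the bench top (z = 0)
- board_blue: fixed flat blue plastic kit board, 100 mm (its x) by 200 mm (its y) by 6 mm high, lying on the bench with up to 0.3 rad yaw; two white-outlined 80 mm squares are printed on it, centred on its x = 0 at its y = -50 and +50 mm. Origin at the centre of its underside; its top is 6 mm up
- board_yellow: fixed flat yellow plastic kit board, 100 mm (its x) by 200 mm (its y) by 6 mm high, lying on the bench with up to 0.3 rad yaw; two white-outlined 80 mm squares are printed on it, centred on its x = 0 at its y = -50 and +50 mm. Origin at the centre of its underside; its top is 6 mm up
- board_green: fixed flat green plastic kit board, 100 mm (its x) by 200 mm (its y) by 6 mm high, lying on the bench with up to 0.3 rad yaw; two white-outlined 80 mm squares are printed on it, centred on its x = 0 at its y = -50 and +50 mm. Origin at the centre of its underside; its top is 6 mm up; the tube rack stands in its square at y = -50 mm, the square at y = +50 mm is empty
- tube_rack: white tube rack 36 x 70 mm with red and yellow tube caps, 42 mm high in all, loose, already standing in one square of the green board; origin at the centre of its underside. To be left alone
- bottle_white: closed round amber glass media bottle with a ribbed white screw cap, standing upright: body 54 mm across up to 58 mm high, narrowing above, cap 46 mm across from 70 to 98 mm (its top), about 0.18 kg; origin at the centre of its underside, z up. Stands on the bench among the stock; belongs to no kit, to be left alone.

How it is judged:
By the outcome, as a careful person would: the job done as asked, in the order asked, and still so for the second after the job is handed in, with the robot touching nothing.
It also fails if it takes over 112 s, if anything falls off the work surface, if the arm or the gripper's body presses on something with over 40 N, if the wrist force passes 120 N, or if a joint passes its speed limit or range.

## Robot

A 6-joint arm with a two-finger parallel gripper is mounted at the origin on the work surface. World frame = base frame: x ahead of the robot, y to its left, z up, the work surface at z = 0. Lengths are in m, angles in rad, forces in N, time in s.
With the tool pointing down it reaches from about 0.25 to 0.85 m from the base axis. Payload 12.5 kg.
Tool frame: the origin (TCP) lies on the centre line of the jaws, within the pads' length; the fingertips stand ahead of it and the grasp point (between the pads) lies 8 mm behind it (robot.finger_overhang is the z of the fingertips in the tool frame, in m); z points along the fingers, y is the direction in which the jaws open and shut (so a half turn about z gives the same grasp; the last joint's range is limited). The gripper opens to 93 mm and grips with 3 to 60 N. Pads are 15 mm wide; open, the fingers measure 128 mm over their backs; the gripper's body (75 mm by 188 mm) begins 65 mm behind the grasp point.
Start: joints at [-1.239, 0.351, 1.652, -0, 1.139, -0.085], TCP at [0.223, -0.503, 0.23] pointing down, gripper open.
Joint ranges: [-2.75, 2.75], [-0.79, 2.1], [0.01, 2.65], [-1.57, 4.71], [0.07, 3.14], [-2.87, 2.87]. Speed limits (rad/s): [2.22, 2.22, 2.79, 3.14, 3.14, 3.14].

## Interface

Orientations are given as [roll, pitch, yaw] about the fixed x, y, z axes, in that order (R = Rz(yaw) Ry(pitch) Rx(roll)).
In Python, from bench import robot gives the robot as it stands.
- The arm moves only by the shell command python3 -m handwheel 'ROWS'. ROWS is JSON, a list that holds one entry, the list of rows, each a list of 5 numbers: the closure in counts, from 0 (fully open) to 255 (shut), then the shift along the tool's x, y, z in mm, then the turn about the tool's z in rad. A call has 1 to 5 rows; each row shifts and turns the commanded pose from where the row before left it, along the tool's axes as they then stand; what a row does not reach is not made up. A row lasts 1/8 s, in which the tool goes at most 62.5 mm and 10.7 degrees, less where a joint would pass 70% of its speed; a pose out of reach is approached as far as the arm can. A call is refused whole if a number of a shift passes 62.5 or a number of a turn 0.188, either way. A call with a gripper value outside its range is refused whole. The fingers move at their own pace and stop on an object; the grip force is fixed at half the most. Time passes only in rows, so rows that do not move let the fingers close. It gives the time, the measured TCP pose, the force and the opening at its end, in the units of the state.
- robot.observe(): the state, without advancing time (a new reading comes with each control period).
- robot.camera(name): name is "side" or "top" or "wrist"; returns the picture (384x512x3 uint8, blue, green, red); there is no depth.
- robot.camera_params(name): a dict with "mtx" (3x3 intrinsics, pixels), "world_to_cam" (4x4, takes a point from world to camera coordinates). Camera axes: x right, y down, z forward; pixel columns grow to the right and rows downward; lengths in m; the calibration is good to about 2 mm. A picture is of the moment at which its call begins: read the wrist's pose just before it. camera_params takes no time and is no camera call; for the wrist camera it gives the pose at the moment of the call.
- robot.job_done(): hands the job in, once; it reports no verdict.
The state is a dict: "time": time; "q": joint angles; "qd": joint speeds; "joint_efforts": joint torques, N m; "position": TCP position; "ee_rot": TCP orientation; "force": force on the tool from outside, world axes, zero at the start; "torque": the same for the moment, N m; "width": finger opening in m.
Only numpy, scipy, OpenCV 4.12 (cv2) and the standard library are available. Lean on these libraries where they do the work, as an engineer would, in place of code of your own. Each camera call takes 0.05 s, during which the arm holds its last target.

## Working session

There is one attempt and no reset: what is moved stays moved. The work goes in short steps, Python scripts to look and compute and a shell command to move; the robot and the scene stay as the last step left them, time stands still between calls to the robot, and variables do not carry over. Pictures are saved under pics/ and viewed, and the job is handed in when it is done.

```bash
ls; mkdir -p pics; python3 - <<'E'
from bench import robot
import cv2
print(robot.observe(), robot.finger_overhang)
for n in ("top","side","wrist"):
    p=robot.camera_params(n); print(n,p["mtx"].round(1).tolist(),p["world_to_cam"].round(3).tolist())
    cv2.imwrite(f"pics/{n}0.png",robot.camera(n))
E
```

```text
pics
{'time': 0.0, 'q': array([-1.23859510e+00,  3.51234107e-01,  1.65239355e+00, -2.37011537e-05,
        1.13912315e+00, -8.46252183e-02]), 'qd': array([-0.00056238, -0.00022618,  0.0006733 ,  0.00027212, -0.0016158 ,
        0.00059637]), 'joint_efforts': array([ 2.14569431e-03, -4.97313738e+01, -2.85257435e+01,  7.00017088e-02,
        2.57228664e-02, -9.87257977e-05]), 'position': array([ 0.22257264, -0.50259796,  0.2291142 ]), 'ee_rot': array([-3.14043683e+00, -7.64534496e-05,  4.16836330e-01]), 'force': array([0.01775662, 0.02008571, 0.37471026]), 'torque': array([ 0.06689597, -0.02573555,  0.01343856]), 'width': 0.09343613917821447} 0.011
top [[351.8, 0.0, 252.8], [0.0, 351.8, 189.8], [0.0, 0.0, 1.0]] [[-0.018, -1.0, 0.015, -0.027], [-1.0, 0.018, -0.018, 0.482], [0.018, -0.015, -1.0, 0.885], [0.0, 0.0, 0.0, 1.0]]
side [[419.3, 0.0, 257.3], [0.0, 419.3, 187.1], [0.0, 0.0, 1.0]] [[-0.951, -0.308, 0.021, 0.467], [-0.181, 0.501, -0.846, 0.128], [0.25, -0.809, -0.532, 0.806], [0.0, 0.0, 0.0, 1.0]]
wrist [[333.7, 0.0, 255.6], [0.0, 333.7, 188.5], [0.0, 0.0, 1.0]] [[0.404, -0.915, 0.0, -0.55], [-0.886, -0.391, 0.25, -0.028], [-0.228, -0.101, -0.968, 0.39], [0.0, 0.0, 0.0, 1.0]]
```

View pics/top0.png

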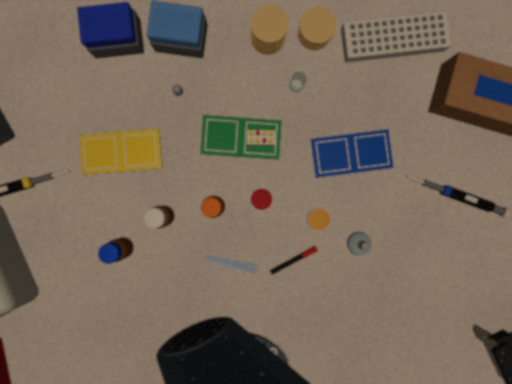

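View pics/side0.png

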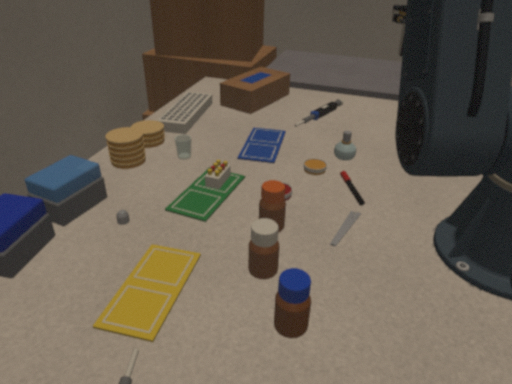

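View pics/wrist0.png

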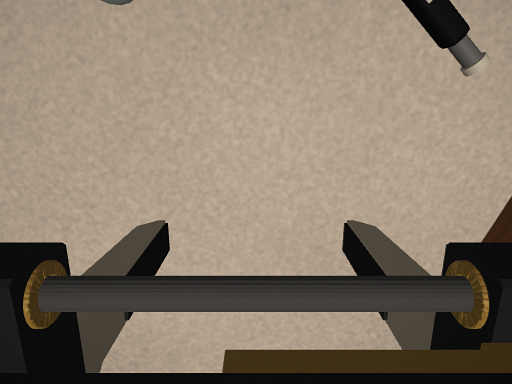

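The top view shows every item: yellow board at about (120,151), green (241,137), blue (352,153). The caps are at orange (212,206), white (155,217) and blue (110,252). The red dish is at (261,199), the amber dish at (318,219) and the lamp at (359,243).

```bash
cat > h.py <<'E'
import numpy as np, cv2
from bench import robot
def ray(n,uv,z,P=None):
    P=P or robot.camera_params(n); T=np.array(P["world_to_cam"]);K=np.array(P["mtx"])
    R=T[:3,:3];c=-R.T@T[:3,3]; d=R.T@np.linalg.solve(K,[uv[0],uv[1],1.])
    return c+d*(z-c[2])/d[2]
def proj(n,X,P=None):
    P=P or robot.camera_params(n); T=np.array(P["world_to_cam"]);K=np.array(P["mtx"])
    p=K@(T[:3,:3]@np.asarray(X)+T[:3,3]); return p[:2]/p[2]
HSV={'orange':((5,170,120),(14,255,255)),'blue':((112,150,80),(125,255,255)),'red':((170,140,60),(180,255,255)),
'amber':((12,120,140),(22,255,255)),'green':((55,120,50),(80,255,255)),'bboard':((100,150,60),(120,255,255)),'yellow':((23,120,120),(32,255,255))}
def blobs(im,lo,hi,roi,amin=30):
    h=cv2.cvtColor(im,cv2.COLOR_BGR2HSV); m=cv2.inRange(h,np.array(lo),np.array(hi))
    k=np.zeros_like(m); x0,y0,x1,y1=roi;k[y0:y1,x0:x1]=255; m&=k
    c,_=cv2.findContours(m,cv2.RETR_EXTERNAL,cv2.CHAIN_APPROX_NONE)
    return sorted([q for q in c if cv2.contourArea(q)>amin],key=cv2.contourArea)[::-1]
E
python3 - <<'E'
from h import *
im=cv2.imread('pics/top0.png');hs=cv2.cvtColor(im,cv2.COLOR_BGR2HSV)
for nm,p in dict(yb=(105,140),gb=(212,150),bb=(325,165),blue=(110,252),white=(155,217),orange=(212,206),red=(261,199),amber=(318,219),lamp=(359,240),lampo=(352,246),bg=(300,330)).items(): print(nm,hs[p[1],p[0]])
cv2.imwrite('pics/crop.png',cv2.resize(im[110:280,60:410],None,fx=2.28,fy=2.28,interpolation=cv2.INTER_CUBIC))
E
```

```text
yb [ 23 209 154]
gb [ 47  72 113]
bb [108 201  99]
blue [110 214 113]
white [ 18  55 157]
orange [ 11 214 156]
red [  1 209 116]
amber [ 17 187 151]
lamp [19 64 96]
lampo [ 45  20 103]
bg [ 15  65 134]
```

View pics/crop.png

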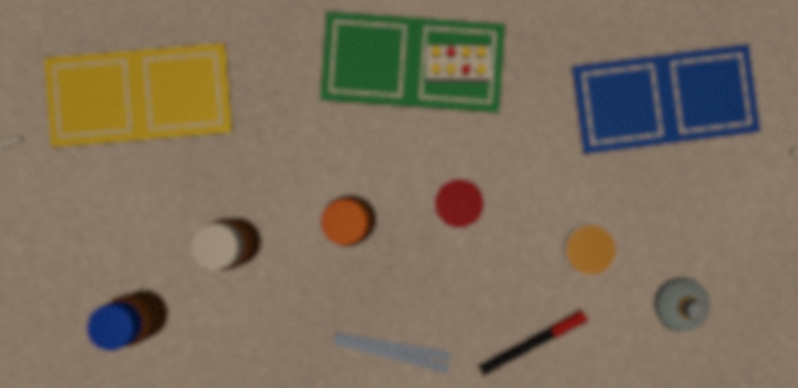

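```bash
cat >> h.py <<'E'
COL={'orange':((6,190,110),(13,255,255),(190,185,235,230),.098),'capblue':((105,150,60),(120,255,255),(90,230,135,275),.098),
'red':((0,150,60),(4,255,255),(240,180,285,220),.016),'amber':((14,140,110),(21,255,255),(295,200,340,240),.016)}
BRD={'yellow':((20,150,90),(30,255,255),(70,115,170,185)),'green':((55,80,40),(85,255,255),(190,105,290,170)),'blueb':((100,120,50),(118,255,255),(300,115,405,190))}
E
python3 - <<'E'
from h import *
im=cv2.imread('pics/top0.png')
for n,(lo,hi,roi,z) in COL.items():
    c=blobs(im,lo,hi,roi)[0]; (u,v),r=cv2.minEnclosingCircle(c); M=cv2.moments(c)
    cu=(M['m10']/M['m00'],M['m01']/M['m00']); d=2*np.sqrt(cv2.contourArea(c)/np.pi)+1
    X=ray('top',cu,z); print(n,np.round([u,v,r],1),np.round(cu,1),X.round(4),'diam mm',round(d*(.885-z)/351.8*1000,1),'reach',np.hypot(*X[:2]).round(3))
for n,(lo,hi,roi) in BRD.items():
    c=np.vstack(blobs(im,lo,hi,roi,5)); 
    W=np.array([ray('top',p[0],.006)[:2] for p in c]).astype(np.float32)
    (cx,cy),(w,h),a=cv2.minAreaRect(W); b=cv2.boxPoints(((cx,cy),(w,h),a))
    e=b[1]-b[0];f=b[2]-b[1]; L=e if np.hypot(*e)>np.hypot(*f) else f
    L=L if L[1]>0 else -L; L=L/np.hypot(*L); yaw=np.arctan2(-L[0],L[1]); C=np.array([cx,cy])
    print(n,C.round(4),np.round([w,h],3),'yaw',yaw.round(3),'sq+',(C+.05*L).round(4),'sq-',(C-.05*L).round(4))
# lamp & white
g=cv2.cvtColor(im,cv2.COLOR_BGR2HSV)[225:262,340:380]
cv2.imwrite('pics/lamp.png',cv2.resize(im[222:264,335:383],None,fx=12,fy=12,interpolation=cv2.INTER_CUBIC))
s=cv2.imread('pics/side0.png'); cv2.imwrite('pics/lamps.png',cv2.resize(s[110:220,220:380],None,fx=5,fy=5,interpolation=cv2.INTER_CUBIC))
E
```

```text
orange [211.3 206.7   9.7] [211.1 206.9] [0.4435 0.0609 0.098 ] diam mm 42.9 reach 0.448
capblue [108.8 252.8  10.1] [108.9 252.8] [0.3448 0.291  0.098 ] diam mm 43.6 reach 0.451
red [260.9 198.9  10. ] [260.9 198.7] [ 0.4591 -0.0551  0.016 ] diam mm 49.3 reach 0.462
amber [318.8 219.2  10.4] [318.8 219.2] [ 0.4055 -0.1988  0.016 ] diam mm 51.8 reach 0.452
yellow [0.5847 0.2963] [0.098 0.198] yaw 0.069 sq+ [0.5813 0.3462] sq- [0.5882 0.2464]
green [ 0.6167 -0.0068] [0.195 0.096] yaw -0.086 sq+ [0.621 0.043] sq- [ 0.6124 -0.0566]
blueb [ 0.571  -0.2882] [0.094 0.194] yaw 0.109 sq+ [ 0.5656 -0.2385] sq- [ 0.5765 -0.3379]
```

View pics/lamp.png

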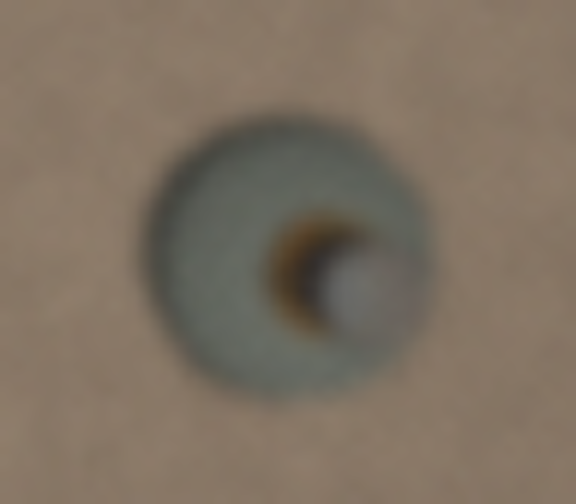

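View pics/lamps.png

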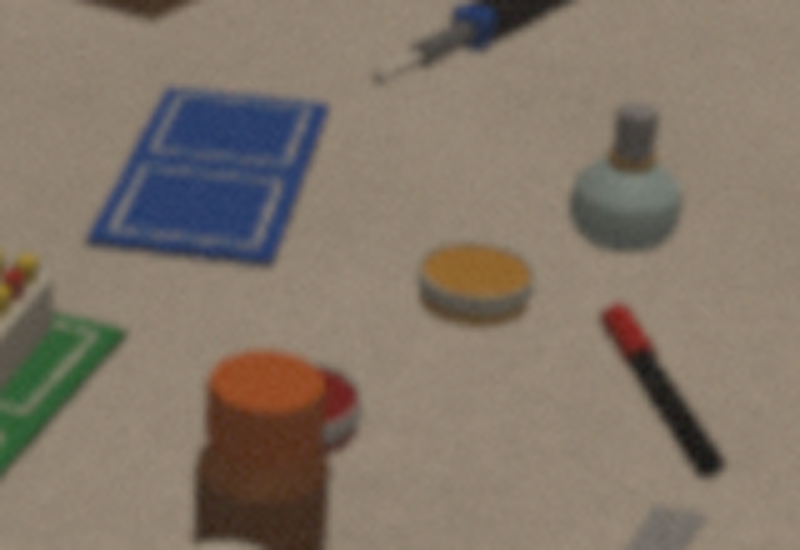

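The red and amber blobs come out at 49–52 mm, which is the medium inside the 58 mm dish. The boards measure about 98 x 198 mm, as they should. The lamp bowl is centred near top pixel (358.7,242.9) and its cap top near (365.2,245.3). Next I'll cross-check the heights against the side view.

```bash
python3 - <<'E'
from h import *
print('lamp bowl',ray('top',(358.7,242.9),.018).round(4),'cap',ray('top',(365.2,245.3),.074).round(4),'white',ray('top',(154.5,217),.098).round(4))
s=cv2.imread('pics/side0.png').copy()
O=dict(orange=(.4435,.0609),blue=(.3448,.291),red=(.4591,-.0551),amber=(.4055,-.1988),lamp=(*ray('top',(365.2,245.3),.074)[:2],))
D=dict(orange=(.023,.098),blue=(.023,.098),red=(.029,.018),amber=(.029,.018),lamp=(.011,.074))
s=cv2.resize(s,None,fx=1.5,fy=1.5)
for k,(x,y) in O.items():
    r,z=D[k]
    pts=np.array([proj('side',(x+r*np.cos(t),y+r*np.sin(t),z)) for t in np.linspace(0,6.28,40)])*1.5
    cv2.polylines(s,[pts.astype(int)],True,(0,255,0),1)
for c,yw in (((.5847,.2963),.069),((.6167,-.0068),-.086),((.571,-.2882),.109)):
    ex=np.array([np.cos(yw),np.sin(yw)]);ey=np.array([-np.sin(yw),np.cos(yw)])
    for sy in(-.05,.05):
        q=[np.array(c)+ey*sy+.04*a*ex+.04*b*ey for a,b in((1,1),(1,-1),(-1,-1),(-1,1))]
        pts=np.array([proj('side',(*p,.006)) for p in q])*1.5
        cv2.polylines(s,[pts.astype(int)],True,(0,0,255),1)
cv2.imwrite('pics/chk.png',s)
E
```

```text
lamp bowl [ 0.3446 -0.2968  0.018 ] cap [ 0.3465 -0.2944  0.074 ] white [0.423  0.1882 0.098 ]
```

View pics/chk.png

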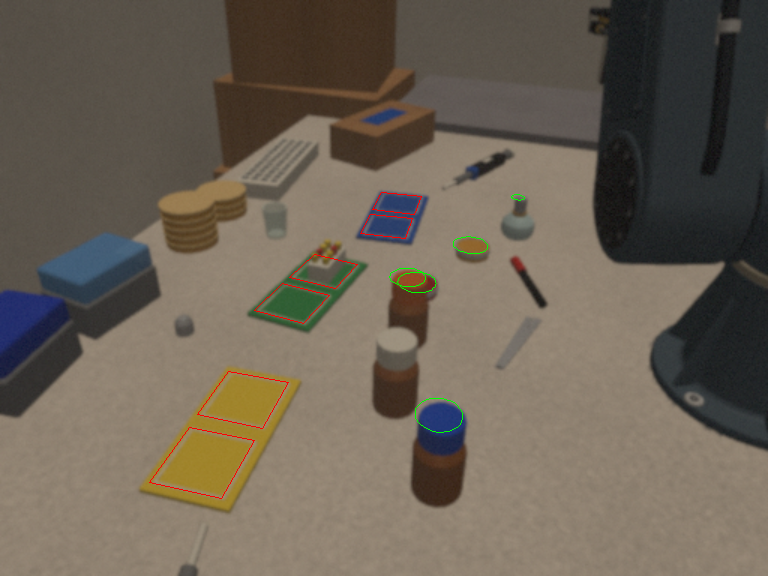

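```bash
python3 -m handwheel '[[[0,0,0,0,-0.18],[0,0,0,0,-0.18],[0,0,0,0,-0.18],[0,0,0,0,-0.18],[0,0,0,0,-0.18]]]'
```

```text
time: 0.78
position: [0.2226, -0.5028, 0.2294]
ee_rot: [-3.141, -0.0, 1.323]
force: [-0.6, 0.3, 0.4]
width: 0.0935
```

The outlines projected from the top view land on the side view with a steady offset of about 2 px, so the positions hold to about 3 mm. I'll finish the turn to yaw 90° and then go over to the orange bottle.

```bash
python3 -m handwheel '[[[0,0,0,0,-0.124],[0,0,0,0,-0.124],[0,52,20,0,0],[0,52,20,0,0],[0,52,20,0,0]]]'; python3 -m handwheel '[[[0,52,20,0,0],[0,52,20,0,0],[0,52,20,0,0],[0,52,20,0,0],[0,52,20,0,0]]]';python3 -m handwheel '[[[0,52,20,0,0],[0,52,20,0,0],[0,44,21,0,0],[0,0,0,0,0],[0,0,0,0,0]]]'; python3 - <<'E'
from h import *
print(robot.observe()['position'],robot.observe()['ee_rot'])
P=robot.camera_params('wrist');im=robot.camera('wrist')
print(proj('wrist',(.4435,.0609,.098),P)); cv2.imwrite('pics/w1.png',im)
E
```

```text
time: 1.4
position: [0.2839, -0.3456, 0.2295]
ee_rot: [-3.142, -0.0, 1.564]
force: [0.3, -0.2, -0.0]
width: 0.0929
time: 2.02
position: [0.3855, -0.0861, 0.2297]
ee_rot: [3.141, 0.0, 1.565]
force: [0.0, -1.0, 0.2]
width: 0.0928
time: 2.65
position: [0.4467, 0.0595, 0.2294]
ee_rot: [-3.141, 0.0, 1.565]
force: [0.1, 0.6, 0.3]
width: 0.093
[0.44665066 0.05948322 0.22937541] [-3.14080546e+00  2.28842280e-04  1.56525841e+00]
[250.95672869 181.31171985]
```

View pics/w1.png

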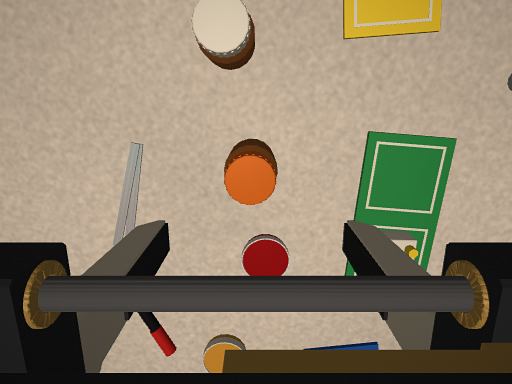

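The wrist view shows the orange cap at about (250,180), against a predicted (251,181), so they agree within about 1 mm. Going down to grasp it.

```bash
python3 -m handwheel '[[[0,1,-3,50,0],[0,0,0,50,0],[0,0,0,35,0],[0,0,0,13,0],[0,0,0,0,0]]]'; python3 -m handwheel '[[[255,0,0,0,0],[255,0,0,0,0],[255,0,0,0,0],[255,0,0,0,0],[255,0,0,0,0]]]';python3 -m handwheel '[[[255,0,0,0,0],[255,0,0,-5,0],[255,0,0,-20,0],[255,0,0,-20,0],[255,0,0,0,0]]]'
```

```text
time: 3.32
position: [0.444, 0.0602, 0.0818]
ee_rot: [-3.141, 0.0, 1.564]
force: [1.0, 0.0, 0.3]
width: 0.0928
time: 3.95
position: [0.444, 0.0608, 0.0817]
ee_rot: [-3.141, 0.0, 1.565]
force: [-1.2, -0.1, 0.6]
width: 0.0472
time: 4.58
position: [0.4448, 0.0608, 0.1277]
ee_rot: [3.139, -0.0, 1.565]
force: [0.1, -0.1, -0.7]
width: 0.0454
```

```bash
python3 -m handwheel '[[[255,0,0,-25,0],[255,0,0,-25,0],[255,-20,7,0,0],[255,-40,13,0,0],[255,-45,15,0,0]]]';python3 -m handwheel '[[[255,-45,15,0,0],[255,-45,15,0,0],[255,-45,15,0,0],[255,-45,15,0,0],[255,-45,15,0,0]]]';python3 -m handwheel '[[[255,-40,14,0,0],[255,-29,10,0,0],[255,0,0,0,0],[255,0,0,0,0],[255,0,0,0,0]]]'; python3 - <<'E'
from h import *
print(robot.observe()['position'],robot.observe()['ee_rot'])
cv2.imwrite('pics/w2.png',robot.camera('wrist'));cv2.imwrite('pics/s2.png',robot.camera('side'))
E
```

```text
time: 5.2
position: [0.4784, -0.0453, 0.1759]
ee_rot: [-3.141, -0.0, 1.566]
force: [0.4, -0.0, -0.4]
width: 0.0459
time: 5.82
position: [0.5521, -0.2713, 0.1753]
ee_rot: [-3.14, -0.001, 1.565]
force: [-0.3, 0.1, -1.7]
width: 0.0458
time: 6.45
position: [0.5755, -0.338, 0.1765]
ee_rot: [-3.141, -0.0, 1.566]
force: [1.1, 0.7, -1.1]
width: 0.0456
[ 0.57554272 -0.33801268  0.17646092] [-3.14118778e+00 -3.95584898e-04  1.56562057e+00]
```

View pics/w2.png

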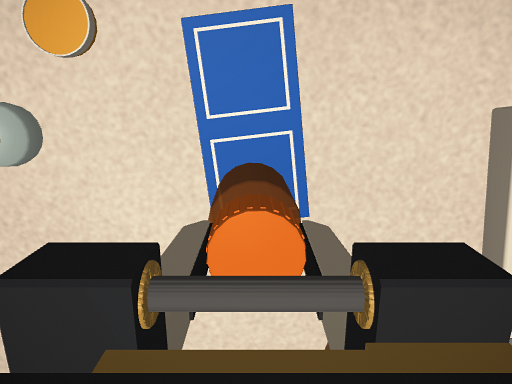

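View pics/s2.png

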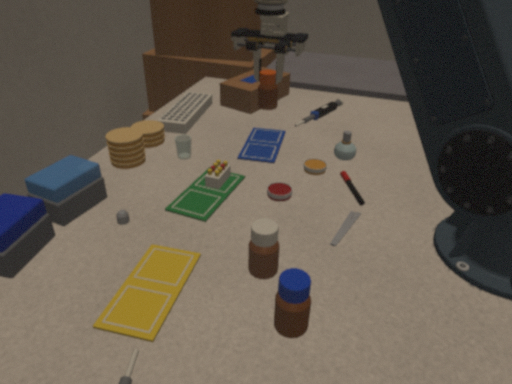

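The bottle hangs upright between the fingers. In the wrist view the upper corners of square y=-50 are at about (211,141) and (294,131). I'll check its centre against them.

```bash
python3 - <<'E'
from h import *
P=robot.camera_params('wrist')
c=np.array([.5765,-.3379]);yw=.109
ex=np.array([np.cos(yw),np.sin(yw)]);ey=np.array([-np.sin(yw),np.cos(yw)])
for uv,a,b in(((211,141),-1,1),((294,131),1,1)):
    X=ray('wrist',uv,.006,P)[:2]; print(X, X-.04*(a*ex+b*ey))
for uv in ((193,29),(282,18),(289,107),(207,118)): print(ray('wrist',uv,.006,P)[:2])
E
```

```text
[ 0.53356959 -0.30553838] [ 0.57768358 -0.34094963]
[ 0.61423643 -0.29642618] [ 0.57882519 -0.34054016]
[ 0.52140509 -0.20518033]
[ 0.60126564 -0.19663239]
[ 0.60897123 -0.27383188]
[ 0.5306164  -0.28357032]
```

```bash
python3 -m handwheel '[[[255,-1,2,30,0],[255,0,0,30,0],[255,0,0,18,0],[255,0,0,8,0],[255,0,0,0,0]]]';python3 -m handwheel '[[[255,0,0,2,0],[255,0,0,0,0],[255,0,0,0,0]]]'
```

```text
time: 7.18
position: [0.5778, -0.34, 0.0909]
ee_rot: [3.141, 0.0, 1.565]
force: [-0.7, -0.2, -0.9]
width: 0.0457
time: 7.55
position: [0.5778, -0.3401, 0.0891]
ee_rot: [3.141, 0.0, 1.565]
force: [-0.6, -0.7, -1.7]
width: 0.0459
```

```bash
python3 -m handwheel '[[[255,0,0,1,0],[255,0,0,0,0],[255,0,0,0,0]]]';python3 -m handwheel '[[[150,0,0,0,0],[0,0,0,0,0],[0,0,0,0,0],[0,0,0,0,0],[0,0,0,0,0]]]';python3 -m handwheel '[[[0,0,0,-20,0],[0,0,0,-50,0],[0,0,0,-50,0],[0,0,0,-20,0]]]'
```

```text
time: 7.92
position: [0.5777, -0.34, 0.0877]
ee_rot: [3.142, 0.0, 1.565]
force: [0.2, 0.4, -0.6]
width: 0.0458
time: 8.55
position: [0.5776, -0.34, 0.0876]
ee_rot: [-3.142, -0.0, 1.565]
force: [-0.7, -0.3, 0.5]
width: 0.0807
time: 9.05
position: [0.5785, -0.3406, 0.2328]
ee_rot: [3.137, 0.003, 1.565]
force: [0.8, 0.1, -0.1]
width: 0.0927
```

```bash
python3 -m handwheel '[[[0,20,-24,0,-0.006],[0,34,-42,0,0],[0,34,-42,0,0],[0,34,-42,0,0],[0,19,-23,0,0]]]';python3 -m handwheel '[[[0,0,0,0,0],[0,0,0,0,0]]]'; python3 - <<'E'
from h import *
print(robot.observe()['position'],robot.observe()['ee_rot'])
P=robot.camera_params('wrist')
im=robot.camera('wrist');cv2.imwrite('pics/w3.png',im);cv2.imwrite('pics/t3.png',robot.camera('top'))
print(proj('wrist',(.4055,-.1988,.018),P))
for c in blobs(im,(14,140,110),(25,255,255),(100,0,400,300),300)[:3]:
    M=cv2.moments(c);u=(M['m10']/M['m00'],M['m01']/M['m00']);print(u,ray('wrist',u,.018,P),cv2.boundingRect(c))
E
```

```text
time: 9.68
position: [0.4032, -0.1976, 0.229]
ee_rot: [3.14, 0.001, 1.571]
force: [1.0, 0.1, 0.4]
width: 0.0934
time: 9.93
position: [0.4056, -0.1995, 0.2287]
ee_rot: [3.14, 0.001, 1.571]
force: [0.3, 0.0, -0.0]
width: 0.0933
[ 0.40559549 -0.19947321  0.22865429] [3.13985966e+00 1.10017702e-03 1.57076948e+00]
[254.0957248  165.32916304]
(253.8379384128756, 165.428784072937) [ 0.40521256 -0.19891215  0.018     ] (230, 142, 49, 48)
```

View pics/w3.png

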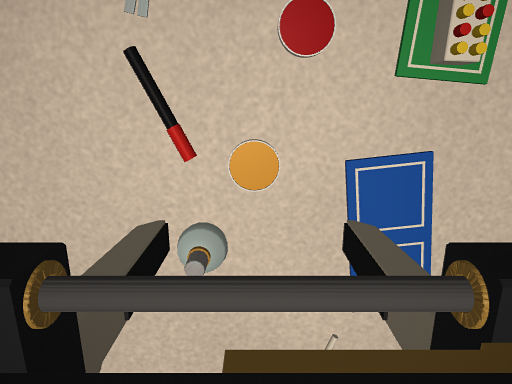

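View pics/t3.png

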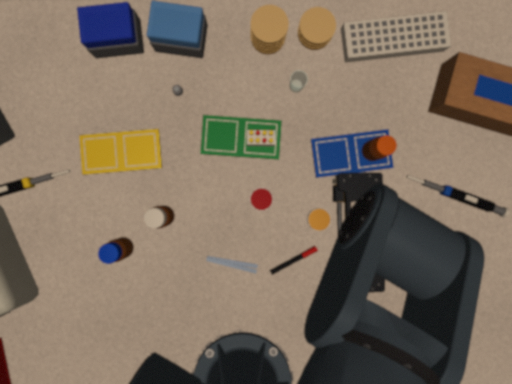

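The bottle stands in the blue board's right-hand square. The amber dish is at (254,165), within 0.5 mm of the estimate. The pen tip at (195,157) would lie close to the left finger, so I'll turn the jaws 0.25 rad away from it before going down.

```bash
python3 -m handwheel '[[[0,0,0,30,-0.125],[0,0,0,50,-0.125],[0,0,0,50,0],[0,0,0,40,0],[0,0,0,0,0]]]';python3 -m handwheel '[[[0,0,0,25,0],[0,0,0,14,0],[0,0,0,4,0],[0,0,0,0,0]]]'
```

```text
time: 10.65
position: [0.4038, -0.1984, 0.0556]
ee_rot: [-3.138, -0.004, 1.821]
force: [0.6, -0.3, 0.4]
width: 0.0925
time: 11.15
position: [0.4051, -0.1991, 0.0152]
ee_rot: [3.141, 0.0, 1.821]
force: [0.2, -0.9, -0.7]
width: 0.093
```

```bash
python3 -m handwheel '[[[255,0,0,0,0],[255,0,0,0,0],[255,0,0,0,0],[255,0,0,0,0],[255,0,0,0,0]]]';python3 -m handwheel '[[[255,0,0,0,0],[255,0,0,-10,0],[255,0,0,-40,0],[255,0,0,-50,0.125],[255,0,0,-30,0.125]]]'
```

```text
time: 11.78
position: [0.4048, -0.1989, 0.0147]
ee_rot: [3.142, 0.0, 1.821]
force: [-0.7, 0.6, 2.1]
width: 0.0571
time: 12.4
position: [0.4051, -0.1991, 0.1473]
ee_rot: [3.139, 0.001, 1.567]
force: [-0.0, -1.0, 0.0]
width: 0.0574
```

```bash
python3 -m handwheel '[[[255,-8,30,0,0],[255,-12,50,0,0],[255,-12,50,0,0],[255,-8,30,0,0],[255,0,0,0,0]]]';python3 -m handwheel '[[[255,0,0,0,0],[255,0,0,0,0]]]'; python3 - <<'E'
from h import *
print(robot.observe()['position'],robot.observe()['ee_rot'])
cv2.imwrite('pics/w4.png',robot.camera('wrist'));cv2.imwrite('pics/s4.png',robot.camera('side'))
E
```

```text
time: 13.02
position: [0.5659, -0.239, 0.1447]
ee_rot: [3.141, 0.0, 1.571]
force: [-1.0, 0.2, 0.4]
width: 0.0574
time: 13.28
position: [0.564, -0.2387, 0.1449]
ee_rot: [-3.141, -0.0, 1.571]
force: [0.7, -0.0, -0.5]
width: 0.0575
[ 0.56401413 -0.23869632  0.14492543] [-3.14130878e+00 -1.50415824e-04  1.57057190e+00]
```

View pics/w4.png

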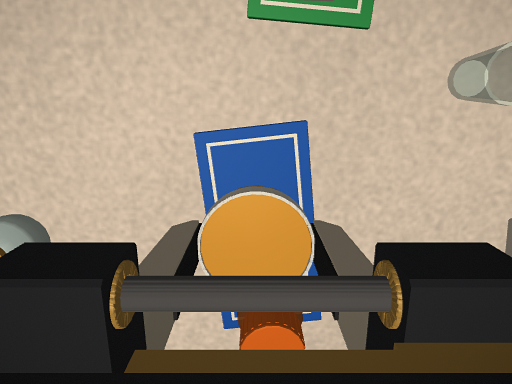

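View pics/s4.png

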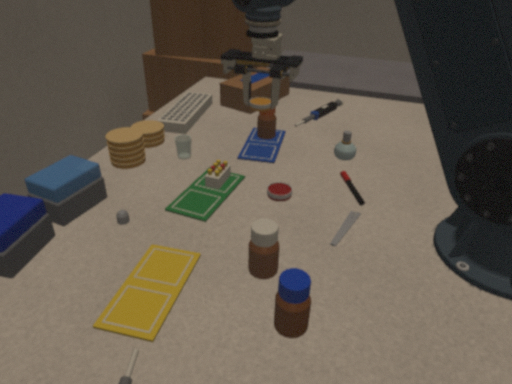

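The dish is held flat over the square and the orange bottle is clear of the gripper. Lowering it.

```bash
python3 -m handwheel '[[[255,0,1.5,30,0],[255,0,0,40,0],[255,0,0,30,0],[255,0,0,15,0],[255,0,0,5,0]]]';python3 -m handwheel '[[[255,0,0,0,0],[255,0,0,2,0],[255,0,0,0,0]]]'
```

```text
time: 14.0
position: [0.5662, -0.2389, 0.0245]
ee_rot: [-3.141, -0.0, 1.571]
force: [0.0, 1.1, -0.6]
width: 0.057
time: 14.38
position: [0.5665, -0.239, 0.0232]
ee_rot: [3.141, 0.0, 1.571]
force: [-0.4, -0.3, -0.6]
width: 0.0575
```

```bash
python3 -m handwheel '[[[255,0,0,2,0],[255,0,0,0,0],[255,0,0,0,0]]]';python3 -m handwheel '[[[150,0,0,0,0],[0,0,0,0,0],[0,0,0,0,0],[0,0,0,0,0],[0,0,0,0,0]]]';python3 -m handwheel '[[[0,0,0,-20,0],[0,0,0,-50,0],[0,0,0,-60,0],[0,0,0,-60,0],[0,0,0,-20,0]]]'
```

```text
time: 14.75
position: [0.5665, -0.2389, 0.0208]
ee_rot: [3.141, 0.0, 1.571]
force: [0.2, 0.0, 1.2]
width: 0.0572
time: 15.38
position: [0.5662, -0.2389, 0.0206]
ee_rot: [-3.141, -0.0, 1.571]
force: [-0.3, -0.5, -0.5]
width: 0.0911
time: 16.0
position: [0.5673, -0.2394, 0.2364]
ee_rot: [3.135, 0.003, 1.571]
force: [0.9, 0.4, -0.8]
width: 0.0931
```

```bash
python3 -m handwheel '[[[0,25,-10,0,0],[0,48,-20,0,0],[0,53,-22,0,0],[0,53,-22,0,0],[0,53,-22,0,0]]]';python3 -m handwheel '[[[0,53,-22,0,0],[0,53,-22,0,0],[0,53,-22,0,0],[0,53,-22,0,0],[0,50,-21,0,0]]]';python3 -m handwheel '[[[0,36,-16,0,0],[0,0,0,0,0],[0,0,0,0,0]]]'; python3 - <<'E'
from h import *
print(robot.observe()['position'],robot.observe()['ee_rot'])
P=robot.camera_params('wrist')
im=robot.camera('wrist');cv2.imwrite('pics/w5.png',im);cv2.imwrite('pics/t5.png',robot.camera('top'))
print(proj('wrist',(.3448,.291,.098),P))
for c in blobs(im,(105,150,60),(125,255,255),(100,0,400,300),300)[:3]:
    (u,v),r=cv2.minEnclosingCircle(c);print(u,v,r,ray('wrist',(u,v),.098,P),cv2.boundingRect(c))
E
```

```text
time: 16.62
position: [0.4694, -0.0054, 0.232]
ee_rot: [3.14, 0.0, 1.57]
force: [1.1, -0.3, 1.1]
width: 0.0926
time: 17.25
position: [0.3603, 0.2568, 0.2321]
ee_rot: [3.14, -0.001, 1.571]
force: [0.7, 0.4, 0.1]
width: 0.0925
time: 17.62
position: [0.3454, 0.2908, 0.2313]
ee_rot: [3.141, -0.0, 1.571]
force: [0.3, -0.4, 1.1]
width: 0.0931
[0.34538928 0.29077544 0.23134572] [ 3.14082112e+00 -3.02259052e-04  1.57114622e+00]
[253.63488718 182.14653797]
251.44017028808594 176.61965942382812 26.751502990722656 [0.3428653  0.29604078 0.098     ] (226, 150, 52, 54)
```

View pics/w5.png

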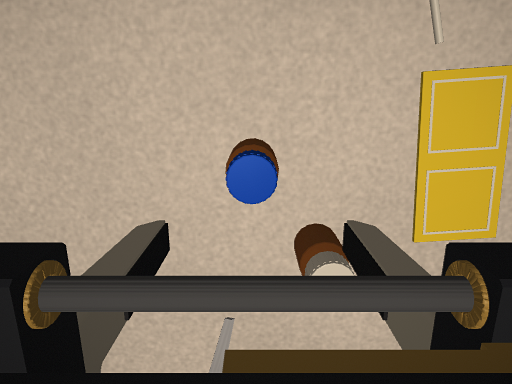

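View pics/t5.png

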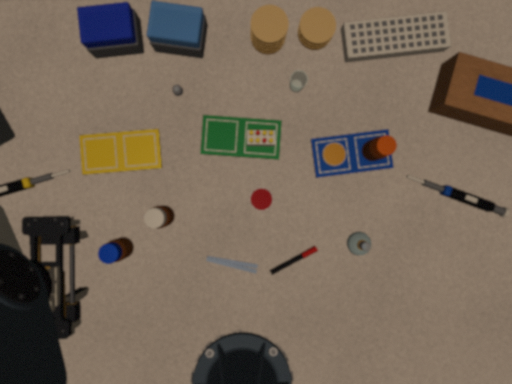

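The dish and bottle stand well on the blue board. The blue cap is at about (252,178) in the wrist view, against a predicted (253.6,182): 1.4 mm off in x and 3.5 mm in y. I'll split the difference.

```bash
python3 -m handwheel '[[[0,2,-1.5,50,0],[0,0,0,50,0],[0,0,0,35,0],[0,0,0,14,0],[0,0,0,0,0]]]'; python3 -m handwheel '[[[255,0,0,0,0],[255,0,0,0,0],[255,0,0,0,0],[255,0,0,0,0],[255,0,0,0,0]]]';python3 -m handwheel '[[[255,0,0,0,0],[255,0,0,-5,0],[255,0,0,-20,0],[255,0,0,-40,0],[255,0,0,-30,0]]]'
```

```text
time: 18.35
position: [0.3441, 0.2928, 0.0817]
ee_rot: [-3.141, 0.0, 1.57]
force: [0.4, 0.4, 0.3]
width: 0.0935
time: 18.98
position: [0.3437, 0.2931, 0.0817]
ee_rot: [-3.142, 0.0, 1.571]
force: [-0.6, 0.3, 0.4]
width: 0.0474
time: 19.6
position: [0.3438, 0.2932, 0.1782]
ee_rot: [3.141, -0.0, 1.571]
force: [-0.2, -0.2, -1.7]
width: 0.0457
```

```bash
python3 -m handwheel '[[[255,5,20,0,0],[255,9,40,0,0],[255,9,42,0,0],[255,9,42,0,0],[255,9,42,0,0]]]';python3 -m handwheel '[[[255,8,34,0,0],[255,4,17,0,0],[255,0,0,0,0],[255,0,0,0,0],[255,0,0,0,0]]]'; python3 - <<'E'
from h import *
print(robot.observe()['position'],robot.observe()['ee_rot'])
cv2.imwrite('pics/w6.png',robot.camera('wrist'));cv2.imwrite('pics/s6.png',robot.camera('side'))
E
```

```text
time: 20.23
position: [0.531, 0.3342, 0.1767]
ee_rot: [-3.141, 0.0, 1.571]
force: [0.8, -0.1, -0.8]
width: 0.0457
time: 20.85
position: [0.5801, 0.3461, 0.1769]
ee_rot: [-3.141, 0.0, 1.571]
force: [-0.9, 0.2, -2.6]
width: 0.0458
[0.5800886  0.34612168 0.1768875 ] [-3.14139437e+00  4.52011591e-05  1.57116650e+00]
```

View pics/w6.png

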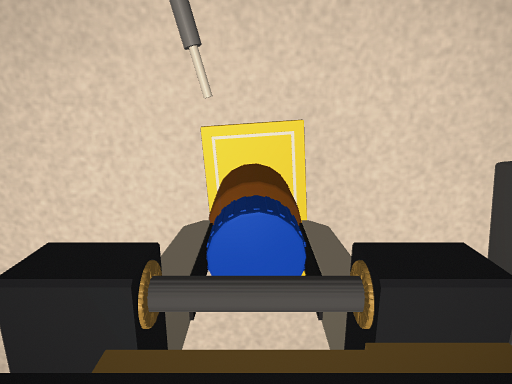

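View pics/s6.png

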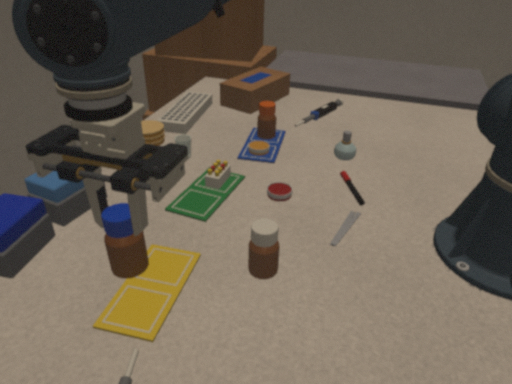

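The far corners of square +50 show at about (213,138) and (294,132) in the wrist view. I'll check the square's centre from them.

```bash
python3 - <<'E'
from h import *
P=robot.camera_params('wrist')
yw=.069
ex=np.array([np.cos(yw),np.sin(yw)]);ey=np.array([-np.sin(yw),np.cos(yw)])
for uv,a,b in(((212.5,138),-1,1),((295,131.5),1,1)):
    X=ray('wrist',uv,.006,P)[:2]; print(X, X-.04*(a*ex+b*ey))
E
python3 -m handwheel '[[[255,0,1,30,0],[255,0,0,30,0],[255,0,0,18,0],[255,0,0,8,0],[255,0,0,0,0]]]'
```

```text
[0.53960591 0.38153449] [0.58226854 0.34438748]
[0.6196914  0.38771054] [0.5825444  0.34504791]
time: 21.58
position: [0.5819, 0.3462, 0.0908]
ee_rot: [3.141, -0.0, 1.571]
force: [-0.4, 0.4, -1.8]
width: 0.0458
```

```bash
python3 -m handwheel '[[[255,-1,0,2,0],[255,0,0,1,0],[255,0,0,0,0],[255,0,0,0,0]]]';python3 -m handwheel '[[[150,0,0,0,0],[0,0,0,0,0],[0,0,0,0,0],[0,0,0,0,0],[0,0,0,0,0]]]';python3 -m handwheel '[[[0,0,0,-20,0],[0,0,0,-50,0],[0,0,0,-50,0],[0,0,0,-20,0]]]'
```

```text
time: 22.08
position: [0.5818, 0.3452, 0.0878]
ee_rot: [3.141, -0.0, 1.571]
force: [-0.2, 0.4, 0.0]
width: 0.0454
time: 22.7
position: [0.5818, 0.3451, 0.0877]
ee_rot: [3.142, -0.0, 1.571]
force: [-0.7, 0.7, -0.6]
width: 0.081
time: 23.2
position: [0.5827, 0.3456, 0.2329]
ee_rot: [3.136, -0.003, 1.571]
force: [0.7, -0.5, 0.3]
width: 0.0931
```

```bash
python3 -m handwheel '[[[0,-25,-8,0,0],[0,-45,-14,0,0],[0,-52,-16,0,0],[0,-52,-16,0,0],[0,-52,-16,0,0]]]';python3 -m handwheel '[[[0,-52,-16,0,0],[0,-52,-16,0,0],[0,-45,-13,0,0],[0,-25,-8,0,0],[0,0,0,0,0]]]';python3 -m handwheel '[[[0,0,0,0,0],[0,0,0,0,0]]]'; python3 - <<'E'
from h import *
print(robot.observe()['position'],robot.observe()['ee_rot'])
P=robot.camera_params('wrist')
im=robot.camera('wrist');cv2.imwrite('pics/w7.png',im)
print(proj('wrist',(.4591,-.0551,.018),P))
for c in blobs(im,(0,150,60),(4,255,255),(100,0,400,300),300)+blobs(im,(170,150,60),(180,255,255),(100,0,400,300),300):
    (u,v),r=cv2.minEnclosingCircle(c);print(u,v,r,ray('wrist',(u,v),.018,P),cv2.boundingRect(c))
E
```

```text
time: 23.82
position: [0.5113, 0.1176, 0.2292]
ee_rot: [3.14, -0.0, 1.571]
force: [0.8, -0.8, -0.3]
width: 0.0929
time: 24.45
position: [0.4587, -0.056, 0.2289]
ee_rot: [3.14, 0.0, 1.568]
force: [0.2, 0.3, 0.3]
width: 0.0932
time: 24.7
position: [0.4591, -0.054, 0.2279]
ee_rot: [3.141, -0.0, 1.572]
force: [0.6, -1.6, -0.0]
width: 0.093
[ 0.45907544 -0.05403922  0.22788601] [ 3.14122509e+00 -3.23173100e-05  1.57199421e+00]
[254.46354687 167.19283077]
254.0 167.3076934814453 24.454500198364258 [ 0.45858378 -0.05522981  0.018     ] (230, 144, 49, 48)
```

View pics/w7.png

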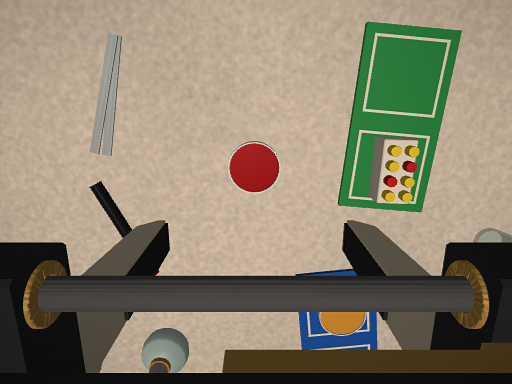

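The red dish is at (254,167), which matches, and the fingers have clear room. Grasping it.

```bash
python3 -m handwheel '[[[0,-1,0,40,0],[0,0,0,55,0],[0,0,0,50,0],[0,0,0,30,0],[0,0,0,20,0]]]';python3 -m handwheel '[[[0,0,0,12,0],[0,0,0,6,0],[0,0,0,0,0],[0,0,0,0,0]]]'
```

```text
time: 25.38
position: [0.4584, -0.0552, 0.0311]
ee_rot: [-3.14, -0.0, 1.572]
force: [-0.1, 0.2, 0.6]
width: 0.0928
time: 25.88
position: [0.4592, -0.0559, 0.0152]
ee_rot: [3.141, 0.0, 1.571]
force: [-0.0, -0.1, -0.6]
width: 0.0929
```

```bash
python3 -m handwheel '[[[255,0,0,0,0],[255,0,0,0,0],[255,0,0,0,0],[255,0,0,0,0],[255,0,0,0,0]]]';python3 -m handwheel '[[[255,0,0,0,0],[255,0,0,-10,0],[255,0,0,-40,0],[255,0,0,-50,0],[255,0,0,-50,0]]]'
```

```text
time: 26.5
position: [0.4588, -0.0559, 0.0147]
ee_rot: [-3.142, -0.0, 1.571]
force: [-0.9, 0.5, 0.9]
width: 0.0573
time: 27.12
position: [0.4585, -0.0558, 0.1668]
ee_rot: [3.141, 0.0, 1.571]
force: [0.3, 0.6, -0.6]
width: 0.0572
```

```bash
python3 -m handwheel '[[[255,20,9,0,0],[255,45,19,0,0],[255,50,22,0,0],[255,50,22,0,0],[255,50,22,0,0]]]';python3 -m handwheel '[[[255,45,19,0,0],[255,28,12,0,0],[255,14,5,0,0],[255,0,0,0,0],[255,0,0,0,0]]]'; python3 - <<'E'
from h import *
print(robot.observe()['position'],robot.observe()['ee_rot'])
P=robot.camera_params('wrist')
cv2.imwrite('pics/w8.png',robot.camera('wrist'))
c=np.array((.5888,.2456));yw=.069
ex=np.array([np.cos(yw),np.sin(yw)]);ey=np.array([-np.sin(yw),np.cos(yw)])
for a in(-1,1): print(proj('wrist',(*(c+.04*(a*ex+ey)),.006),P))
E
```

```text
time: 27.75
position: [0.5532, 0.1609, 0.1654]
ee_rot: [3.141, -0.0, 1.571]
force: [0.6, -0.6, 0.3]
width: 0.0572
time: 28.38
position: [0.5885, 0.2451, 0.1648]
ee_rot: [-3.141, 0.0, 1.57]
force: [-0.8, 0.2, -0.9]
width: 0.0575
[0.58848976 0.2450765  0.16475498] [-3.14124493e+00  2.97038359e-04  1.57007607e+00]
[209.13087456 136.88561518]
[294.57834156 130.75586756]
```

View pics/w8.png

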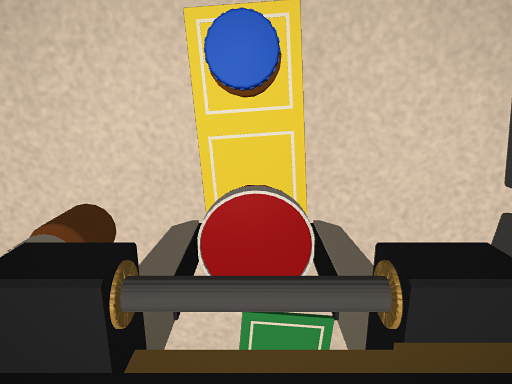

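The square's corners are where predicted, (209,137) and (294,131), and the white bottle stays clear of the gripper body. Lowering.

```bash
python3 -m handwheel '[[[255,0,0,40,0],[255,0,0,45,0],[255,0,0,35,0],[255,0,0,15,0],[255,0,0,5,0]]]';python3 -m handwheel '[[[255,0,0,2,0],[255,0,0,2,0],[255,0,0,0,0],[255,0,0,0,0]]]'
```

```text
time: 29.05
position: [0.5889, 0.2457, 0.0247]
ee_rot: [-3.141, 0.0, 1.57]
force: [-0.1, 0.5, -0.5]
width: 0.0574
time: 29.55
position: [0.5889, 0.2462, 0.021]
ee_rot: [3.141, -0.0, 1.571]
force: [0.0, -0.2, 0.0]
width: 0.0574
```

```bash
python3 -m handwheel '[[[150,0,0,0,0],[0,0,0,0,0],[0,0,0,0,0],[0,0,0,0,0],[0,0,0,0,0]]]';python3 -m handwheel '[[[0,0,0,-20,0],[0,0,0,-50,0],[0,0,0,-60,0],[0,0,0,-60,0],[0,0,0,-20,0]]]'; python3 -m handwheel '[[[0,-25,-11,0,0],[0,-46,-21,0,0],[0,-52,-23,0,0],[0,-52,-23,0,0],[0,-52,-23,0,0]]]';python3 -m handwheel '[[[0,-52,-23,0,0],[0,-52,-23,0,0],[0,-52,-23,0,0],[0,-52,-23,0,0],[0,-46,-21,0,0]]]';python3 -m handwheel '[[[0,-40,-19,0,0],[0,-20,-9,0,0],[0,0,0,0,0],[0,0,0,0,0],[0,0,0,0,0]]]'; python3 - <<'E'
from h import *
print(robot.observe()['position'],robot.observe()['ee_rot'])
P=robot.camera_params('wrist')
im=robot.camera('wrist');cv2.imwrite('pics/w9.png',im);cv2.imwrite('pics/t9.png',robot.camera('top'))
print(proj('wrist',(.3455,-.2955,.074),P),proj('wrist',(.3455,-.2955,.018),P))
E
```

```text
time: 30.18
position: [0.5888, 0.2461, 0.0206]
ee_rot: [3.142, -0.0, 1.571]
force: [-0.2, 0.5, 0.2]
width: 0.0914
time: 30.8
position: [0.5898, 0.2465, 0.2366]
ee_rot: [3.135, -0.002, 1.571]
force: [0.1, 0.4, -0.7]
width: 0.0932
time: 31.42
position: [0.4869, 0.0177, 0.2321]
ee_rot: [3.14, 0.0, 1.571]
force: [0.5, -0.2, 0.2]
width: 0.0931
time: 32.05
position: [0.3738, -0.2366, 0.2321]
ee_rot: [3.14, 0.001, 1.57]
force: [0.1, 0.1, -0.4]
width: 0.093
time: 32.67
position: [0.3472, -0.2941, 0.2309]
ee_rot: [3.141, 0.0, 1.572]
force: [-0.4, -0.1, -0.8]
width: 0.093
[ 0.34718696 -0.29408371  0.23092855] [3.14130690e+00 1.35841002e-04 1.57194255e+00]
[252.65579249 178.00377127] [252.96127623 166.9498875 ]
```

View pics/w9.png

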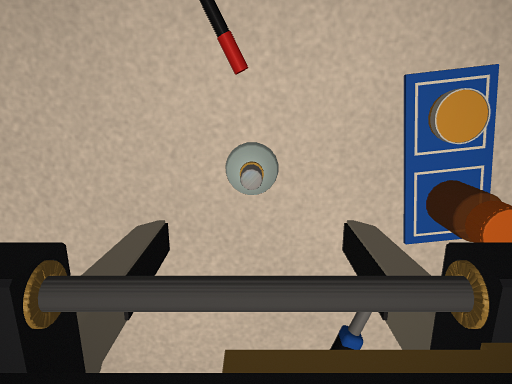

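View pics/t9.png

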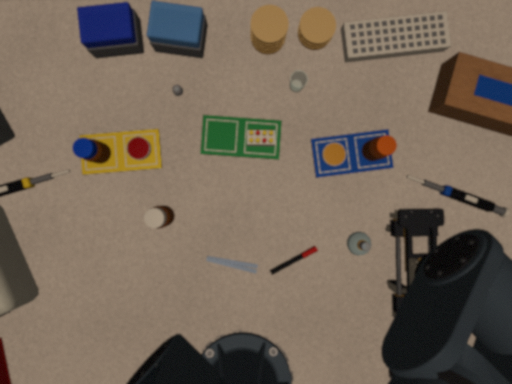

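Both kits stand in their squares. The lamp cap is at (251,178.5) and its bowl at (252,168), within about 1.5 mm of the prediction. Gripping its cap.

```bash
python3 -m handwheel '[[[0,-2,-2.5,50,0],[0,0,0,55,0],[0,0,0,45,0],[0,0,0,18,0],[0,0,0,0,0]]]'; python3 -m handwheel '[[[255,0,0,1,0],[255,0,0,0,0],[255,0,0,0,0],[255,0,0,0,0],[255,0,0,0,0]]]';python3 -m handwheel '[[[255,0,0,0,0],[255,0,0,0,0],[255,0,0,0,0]]]'
```

```text
time: 33.4
position: [0.344, -0.2961, 0.0618]
ee_rot: [-3.14, -0.002, 1.571]
force: [0.4, 0.5, 0.8]
width: 0.0929
time: 34.02
position: [0.3443, -0.2969, 0.0617]
ee_rot: [3.141, 0.0, 1.571]
force: [0.7, 0.0, 1.2]
width: 0.0471
time: 34.4
position: [0.3442, -0.2968, 0.0616]
ee_rot: [-3.141, -0.0, 1.571]
force: [0.1, 0.3, -1.2]
width: 0.0215
```

```bash
python3 -m handwheel '[[[255,0,0,-5,0],[255,0,0,-25,0],[255,0,0,-40,0],[255,0,0,-40,0],[255,20,16,0,0]]]';python3 -m handwheel '[[[255,40,33,0,0],[255,45,36,0,0],[255,45,36,0,0],[255,45,36,0,0],[255,45,36,0,0]]]';python3 -m handwheel '[[[255,45,36,0,0],[255,35,30,0,0],[255,20,18,0,0],[255,0,0,0,0],[255,0,0,0,0]]]'; python3 - <<'E'
from h import *
print(robot.observe()['position'],robot.observe()['ee_rot'])
P=robot.camera_params('wrist')
cv2.imwrite('pics/w10.png',robot.camera('wrist'));cv2.imwrite('pics/s10.png',robot.camera('side'))
c=np.array((.621,.043));yw=-.086
ex=np.array([np.cos(yw),np.sin(yw)]);ey=np.array([-np.sin(yw),np.cos(yw)])
for a in(-1,1): print(proj('wrist',(*(c+.04*(a*ex+ey)),.006),P))
E
```

```text
time: 35.02
position: [0.3611, -0.2782, 0.1746]
ee_rot: [3.138, 0.004, 1.569]
force: [0.1, 0.3, -2.1]
width: 0.0215
time: 35.65
position: [0.5382, -0.0551, 0.172]
ee_rot: [3.141, 0.0, 1.571]
force: [0.6, -0.7, -0.8]
width: 0.0212
time: 36.28
position: [0.6206, 0.0426, 0.1715]
ee_rot: [-3.141, 0.0, 1.571]
force: [0.4, 0.4, -0.4]
width: 0.0212
[0.62063017 0.0425962  0.17151873] [-3.14071819e+00  1.73486880e-04  1.57065332e+00]
[216.5726239  129.76729524]
[300.1575825  136.92848335]
```

View pics/w10.png

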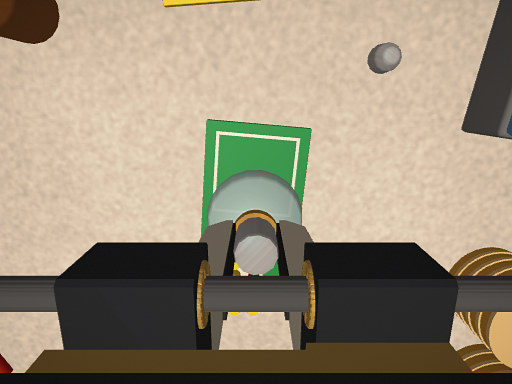

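View pics/s10.png

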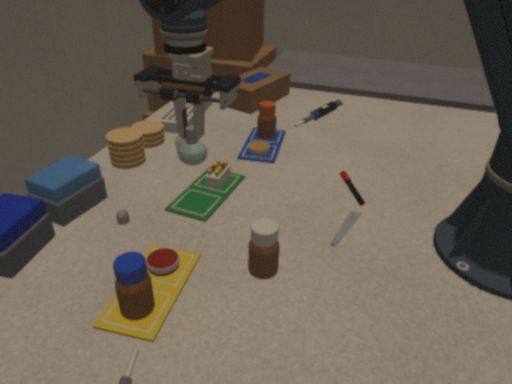

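The square's corners at (217,132) and (300,138) agree within 2 px, and the lamp hangs upright. Lowering.

```bash
python3 -m handwheel '[[[255,-1,0,30,0],[255,0,0,35,0],[255,0,0,25,0],[255,0,0,10,0],[255,0,0,0,0]]]';python3 -m handwheel '[[[255,0,0,2,0],[255,0,0,1,0],[255,0,0,0,0],[255,0,0,0,0]]]'
```

```text
time: 37.0
position: [0.6212, 0.0417, 0.0718]
ee_rot: [-3.141, 0.0, 1.57]
force: [-0.0, -0.1, -0.6]
width: 0.0216
time: 37.5
position: [0.6214, 0.0421, 0.0688]
ee_rot: [3.141, 0.0, 1.571]
force: [-1.9, -1.9, -3.0]
width: 0.0215
```

```bash
python3 -m handwheel '[[[255,0,0,1,0],[255,0,0,0,0],[255,0,0,0,0]]]';python3 -m handwheel '[[[220,0,0,0,0],[180,0,0,0,0],[100,0,0,0,0],[0,0,0,0,0],[0,0,0,0,0]]]';python3 -m handwheel '[[[0,0,0,0,0],[0,0,0,0,0],[0,0,0,0,0]]]';python3 -m handwheel '[[[0,0,0,-20,0],[0,0,0,-50,0],[0,0,0,-60,0],[0,0,0,-20,0]]]';python3 -m handwheel '[[[0,-20,-30,0,0],[0,-20,-55,0,0],[0,-20,-55,0,0],[0,-20,-55,0,0],[0,0,-40,0,0]]]';python3 -m handwheel '[[[0,-50,0,0,0],[0,-50,0,0,0],[0,-50,0,0,0],[0,-50,0,0,0],[0,0,0,0,0]]]'; python3 - <<'E'
from h import *
print(robot.observe()['position'])
t=robot.camera('top');cv2.imwrite('pics/t11.png',cv2.resize(t[100:240,60:410],None,fx=2.28,fy=2.28,interpolation=cv2.INTER_CUBIC));cv2.imwrite('pics/s11.png',robot.camera('side'))
E
```

```text
time: 37.88
position: [0.6213, 0.0421, 0.0676]
ee_rot: [-3.141, -0.0, 1.571]
force: [-0.5, -0.3, -1.4]
width: 0.0209
time: 38.5
position: [0.6213, 0.0421, 0.0677]
ee_rot: [3.142, -0.0, 1.571]
force: [0.2, 0.1, 0.6]
width: 0.0528
time: 38.88
position: [0.6213, 0.0421, 0.0676]
ee_rot: [-3.142, -0.0, 1.571]
force: [-0.7, 1.1, -1.1]
width: 0.0827
time: 39.38
position: [0.6226, 0.0422, 0.2233]
ee_rot: [3.135, -0.0, 1.571]
force: [0.2, 0.3, -0.7]
width: 0.0929
time: 40.0
position: [0.3844, -0.0385, 0.2187]
ee_rot: [3.14, 0.0, 1.57]
force: [0.4, 0.1, 0.7]
width: 0.0929
time: 40.62
position: [0.3862, -0.2404, 0.2187]
ee_rot: [3.14, 0.001, 1.568]
force: [-0.7, -0.3, -0.8]
width: 0.0928
[ 0.38620692 -0.2403882   0.21874789]
```

View pics/t11.png

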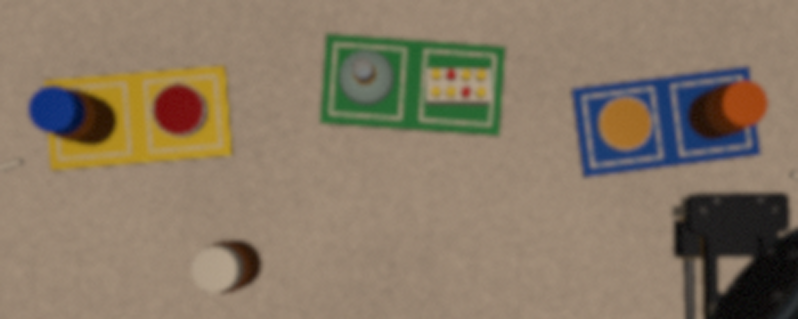

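View pics/s11.png

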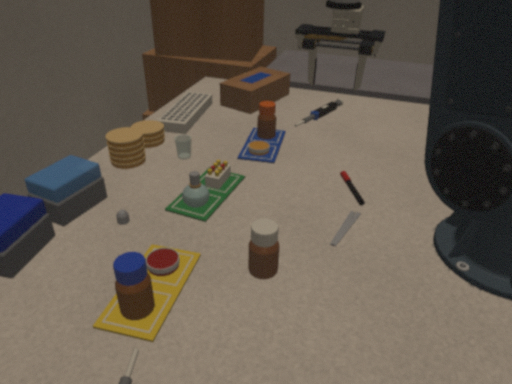

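All five stand upright in their squares. I'll do one numerical check in board coordinates before handing in.

```bash
python3 - <<'E'
from h import *
im=robot.camera('top')
B=dict(y=((.5847,.2963),.069),g=((.6167,-.0068),-.086),b=((.571,-.2882),.109))
def rel(n,b,uv,z,r):
    X=ray('top',uv,z)[:2]; c,yw=B[b]; d=X-c; l=np.array([d@[np.cos(yw),np.sin(yw)],d@[-np.sin(yw),np.cos(yw)]])
    m=40-r-1000*max(abs(l[0]),abs(abs(l[1])-.05)); print(n,X.round(4),'board mm',(l*1000).round(1),'margin',m.round(1))
for n,b,lo,hi,roi,z,r in (('orange','b',(6,190,110),(13,255,255),(365,125,410,170),.104,27),('blue','y',(105,150,60),(120,255,255),(65,130,105,165),.104,27),
 ('red','y',(0,150,60),(4,255,255),(120,130,160,165),.022,29),('amber','b',(14,140,110),(21,255,255),(315,135,352,172),.022,29)):
    c=blobs(im,lo,hi,roi)[0];M=cv2.moments(c);rel(n,b,(M['m10']/M['m00'],M['m01']/M['m00']),z,r)
# lamp: bowl outline centre read from crop (366,77), cap (363,71)
rel('lamp bowl','g',(60+366/2.28-.3,100+77/2.28-.3),.024,30); rel('lamp cap','g',(60+363.5/2.28-.3,100+72/2.28-.3),.080,30)
E
```

```text
orange [ 0.5758 -0.3358] board mm [ -0.4 -47.9] margin 10.9
blue [0.5805 0.3421] board mm [-1. 46.] margin 9.0
red [0.5908 0.2468] board mm [  2.7 -49.8] margin 8.3
amber [ 0.5681 -0.2388] board mm [ 2.5 49.5] margin 8.5
lamp bowl [0.6225 0.0431] board mm [ 1.5 50.2] margin 8.5
lamp cap [0.6175 0.0413] board mm [-3.3 48. ] margin 6.7
```

```bash
python3 -c "
from bench import robot
print(robot.job_done(), robot.observe()['time'])"
```

```text
the job is handed in; nothing more can be done
the job is handed in; nothing more can be done
```

All three kits are made up, and I handed the job in at about 41 s of the 112 s allowed. I placed the items in the order listed: orange bottle and amber dish on the blue board, blue bottle and red dish on the yellow board, then the spirit lamp beside the tube rack.

- **Placement:** in the last top and side pictures all five stand upright in squares of their own. My final measurements put each at least 6 mm inside its white outline (bottles 9–11 mm, dishes about 8 mm, lamp 7–8 mm).
- **Left alone:** the tube rack and the white-capped bottle look unmoved in the pictures, though I did not measure their positions again.
- **Robot:** the gripper was parked open, clear of everything, and every force reading I took was only a few newtons.
- **Disagreements:** the camera views differed by 2–4 mm in places, which is close to the calibration error and within the margins. The largest was 3.5 mm on the blue cap. At the end the lamp's cap and bowl also measured about 5 mm apart, and I took that as pixel error because the side view shows it upright.

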